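# Shut the filler's catch tray and draw its guard down with the push-pull rod

### The job

Make the powder filler ready to run with the push-pull rod, keeping the gripper and arm off the machine: with the rod push the open catch tray home until its catch snaps, then hook the rod into the ring on top of the raised clear guard and draw the guard fully down. Unhook the rod and lay it back, prong down, in both forks of its rest, leaving the jars and other things on the table where they stand.

Things in the scene. Friction and masses are not known exactly. Their poses are not given: they have to be found in the camera images.
- filler: Stainless bench-top powder filler, 330 mm wide, 352 mm deep, 360 mm high, fixed, to the robot's left. Origin on the table under the guard's middle; x points level into the machine (as the tray is pushed), z up. Guide posts 26 x 22 mm at y = +-144 mm, 286 mm high. Behind the ring 75 mm are free up to the fill tube. Gripper and arm may not touch it, its guard or tray; only the rod may.
- tray (a joint): Opening of the catch tray, a sheet-steel drawer low in the filler's front, m: 0 = home, grows as it comes out along the filler's -x (to 0.12). Slides with about 1.5 N; from 14 to 6 mm a ball catch resists with up to about 6 N more; once inside 6 mm the catch snaps it home to 0 and holds it. Let go sooner, it springs back to about 13 mm.
- tray_front (a point): Centre of the tray's flat front face, moving with the tray; the face is 204 mm wide, from 20 to 80 mm above the table, this point at 55 mm. x points into the machine, square to the face. At home the face is 10 mm behind the filler's origin, 4 mm behind the guard.
- guard (a joint): Height of the guard above its shut place, m: 0 = fully down, to 0.105. A clear panel in a steel frame, 262 mm wide, 120 mm high, 12 mm thick, sliding straight up and down at the filler's x = 0; shut, its lower edge is 25 mm above the table. Friction holds it where it is left; a downward pull of 2 to 4 N moves it. It cannot pass an open tray: it lands on the tray's walls.
- ring (a point): Centre of the upright dark steel pull ring on a neck at the middle of the guard's top rail, moving with it (200 mm above the table when shut). x, square to the ring's plane, points into the machine; z up. Wire 7 mm thick, hole 56 mm across: the top of its lower wire is 28 mm below this point. The top rail (12 mm thick) is 55 mm below this point; an 8 mm neck joins them.
- rod_grip (a point): Centre of the grip of the push-pull rod (0.26 kg), near its centre of mass: a black rubber bar 160 mm long (x), 22 mm wide (y), 30 mm high (z). x runs to the hook, z is up as it lies in the rest. A dark steel shank 10 mm thick runs along +x to the hook's corner, 190 mm from this point, where it turns square down (-z) as a 10 mm prong. A round butt ends at x = -102 mm.
- hook_corner (a point): The hook's corner: where the axis of the shank meets the axis of the prong, 190 mm along the rod's +x from the grip's centre. The rounded nose of the rod, good for pushing, is 5 mm beyond it. Axes as the rod's.
- hook_tip (a point): Lower end of the hook's prong, 28 mm below the hook's corner along the rod's -z. The prong is let down behind the ring's lower wire, so that the shank bears on that wire. Axes as the rod's.
- rest_seat (a point): Where the grip's centre lies when the rod is in its rest, 75 mm above the table. The rest is a fixed stand, 170 x 90 mm, with two upright aluminium forks 12 mm thick, 58 mm either side of this point along its x; slots open to the top, 28 mm wide, floor 60 mm above the table, flared lips up to 97 mm. x is the way the rod lies, hook towards +x.
- jar0: Amber jar, 58 mm across, 85 mm high, upright; bystander, to be left alone. Origin at the centre of its foot.
- jar1: White jar, 58 mm across, 85 mm high, upright; bystander, to be left alone. Origin at the centre of its foot.
- jar2: Amber jar, 58 mm across, 85 mm high, upright; bystander, to be left alone. Origin at the centre of its foot.
- weight: Brass check weight, 38 mm across, 66 mm high, 0.5 kg, upright; bystander, to be left alone. Origin at the centre of its foot.
- lid0: Steel jar lid lying flat, 60 mm across, 11 mm high; bystander, to be left alone. Origin at the centre of its underside.
- lid1: Steel jar lid lying flat, 60 mm across, 11 mm high; bystander, to be left alone. Origin at the centre of its underside.
- spanner: Spanner lying flat, 160 mm long, under 20 mm high; bystander, to be left alone.
- star_knob: Black star knob lying flat, 34 mm across, 28 mm high; bystander, to be left alone. Origin at the centre of its underside.
- rod: The push-pull rod itself; its origin and axes are those of the grip's centre.
Things that resemble listed ones, but are neither listed nor needed, are in the scene too. Of the things like the part that bears rest_seat, leave any that is yellow; of the rest the smaller one is meant.

How it is judged:
On the way, in this order (a step that is already met when the one before it is completed fails the run):
1. the catch tray is pushed home and held by its catch (value of joint tray below 0.003 m), for 0.2 s.
2. the hook's prong is down behind the ring's lower wire while the guard is still up (value of joint guard above 0.05 m and x of hook_tip in the frame of ring between 0.003 and 0.07 m and y of hook_tip in the frame of ring between -0.03 and 0.03 m and z of hook_tip in the frame of ring between -0.07 and -0.031 m), for 0.1 s.
3. the guard is down, drawn by the hook, which is still in the ring (value of joint guard below 0.006 m and x of hook_tip in the frame of ring between 0.003 and 0.07 m and y of hook_tip in the frame of ring between -0.03 and 0.03 m and z of hook_tip in the frame of ring between -0.07 and -0.02 m), for 0.1 s.
At the end, for the whole second after the job is handed in: The tray is home within 3 mm and the guard down within 6 mm; the rod lies at rest in both forks of its rest, prong down, its grip's centre within 25 mm of the seat's middle and 4 mm of the seat's height, in line with the rest within 0.1 rad (value of joint tray below 0.003 m and value of joint guard below 0.006 m and horizontal distance between rod_grip and rest_seat below 0.025 m and z of rod_grip in the frame of rest_seat between -0.004 and 0.004 m and angle between the x axis of rod_grip and the x axis of rest_seat, either way round below 0.1 rad and angle between rod_grip's own z axis and vertical below 0.15 rad and linear speed of rod below 0.02 m/s); the robot touches nothing.
It fails at once if the gripper or the arm touches the filler, its tray or its guard (contact force between any of the arm, the fingers and filler above 1 N).
It fails at once if a bystander is moved by more than 30 mm (distance of any of jar0, jar1, jar2, weight, lid0, lid1, spanner, star_knob from where it was at the start of the episode above 0.03 m).
It fails at once if a jar or the weight is knocked over (angle between any of jar0, jar1, jar2, weight's own z axis and vertical above 0.5 rad).
It also fails if it takes over 64 s, if anything falls off the work surface, if the arm or the gripper's body presses on something with over 40 N, if the wrist force passes 120 N, or if a joint passes its speed limit or range.

### The arm

A 6-joint arm with a two-finger parallel gripper is mounted at the origin on the work surface. World frame = base frame: x ahead of the robot, y to its left, z up, the work surface at z = 0. Lengths are in m, angles in rad, forces in N, time in s.
With the tool pointing down it reaches from about 0.225 to 0.875 m from the base axis. Payload 3.4 kg.
Tool frame: the origin (TCP) lies at the very end of the fingers, on their centre line; the grasp point (between the pads) lies 19 mm behind it; z points along the fingers, y is the line along which they close (so a half turn about z gives the same grasp; the last joint's range is limited). The gripper opens to 85 mm and grips with 20 to 120 N. Pads are 22 mm wide; open, the fingers measure 114 mm over their backs; the gripper's body (76 mm by 85 mm) begins 54 mm behind the grasp point. The pads swing forward as they close: fully open they stand 13 mm farther back than shut.
Start: joints at [-1.252, 0.276, 1.505, -0, 1.361, -0.121], TCP at [0.245, -0.52, 0.231] pointing down, gripper open.
Joint ranges: [-2.89, 2.89], [-0.75, 2.08], [0.22, 2.7], [-1.18, 4.32], [0.11, 2.71], [-2.7, 2.7]. Speed limits (rad/s): [2.57, 2.57, 3.14, 3.14, 3.14, 3.14].

### API

Orientations are given as a unit quaternion [w, x, y, z].
In Python, from rig import readout, vision, manip gives the robot as it stands.
- The arm moves only by the shell command python3 -m handwheel 'ROWS' [FORCE]. ROWS is JSON, a list of rows, each a list of 3 entries, a list of its own where there are three numbers: the shift along the tool's x, y, z in mm, then the turn, a rotation vector about the tool's x, y, z in units of 6 degrees (1.0 is 6 degrees), then the closure, from -1 (fully open) to 1 (shut), so that 0 is half open. A call has 1 to 20 rows; each row shifts and turns the commanded pose from where the row before left it, along the tool's axes as they then stand; what a row does not reach is not made up. A row lasts 1/8 s, in which the tool goes at most 62.5 mm and 10.7 degrees, less where a joint would pass 70% of its speed; a pose out of reach is approached as far as the arm can. A call is refused whole if a number of a shift passes 62.5 or a number of a turn 1, either way. A call with a gripper value outside its range is refused whole. The fingers move at their own pace and stop on an object; FORCE is the grip in N (left out, the last holds). Time passes only in rows, so rows that do not move let the fingers close. It gives the time, the measured TCP pose, the force, the opening and the grip force at its end, in the units of the state.
- readout.get_state(): the state, without advancing time (a new reading comes with each control period).
- vision.get_image(name): name is "scene" or "top" or "wrist"; returns the picture (400x640x3 uint8, blue, green, red); there is no depth.
- vision.camera_params(name): a dict with "intrinsics" (3x3 intrinsics, pixels), "rvec" (rotation vector, rad) and "tvec" (3), from world to camera coordinates, as OpenCV has them; the wrist camera has in their place "hand_eye" (4x4, takes a point from camera to tool coordinates, whose origin is the TCP and whose axes are the flange's). Camera axes: x right, y down, z forward; pixel columns grow to the right and rows downward; lengths in m; the calibration is good to about 2 mm. A picture is of the moment at which its call begins: read the wrist's pose just before it. camera_params takes no time and is no camera call.
- manip.sign_off(): hands the job in; it is judged then, once.
The state is a dict: "clock": time; "qpos": joint angles; "qd": joint speeds; "effort": joint torques, N m; "position": TCP position; "ee_rot": TCP orientation; "contact_force": force on the tool from outside, world axes, zero at the start; "moment": the same for the moment, N m; "width": finger opening in m; "gripper_force": force on a finger pad.
Only numpy, scipy, OpenCV 4.12 (cv2) and the standard library are available. Lean on these libraries where they do the work, as an engineer would, in place of code of your own. Each camera call takes 0.05 s, during which the arm holds its last target. There are 200 camera calls.

## Working session

There is one attempt and no reset: what is moved stays moved. The work goes in short steps, Python scripts to look and compute and a shell command to move; the robot and the scene stay as the last step left them, time stands still between calls to the robot, and variables do not carry over. Pictures are saved under pics/ and viewed, at most 12 in all, crops included, and the job is handed in when it is done.

```bash
mkdir -p pics; ls; cat > h.py <<'E'
import numpy as np,cv2
from rig import readout,vision,manip
from scipy.spatial.transform import Rotation as R
def cam(n):
    p=vision.camera_params(n);K=np.array(p["intrinsics"],float)
    if n=="wrist":
        s=readout.get_state();q=s["ee_rot"];T=np.eye(4);T[:3,:3]=R.from_quat(np.r_[q[1:],q[0]]).as_matrix();T[:3,3]=s["position"]
        C=T@np.array(p["hand_eye"]);return K,C[:3,:3].T,-C[:3,:3].T@C[:3,3]
    return K,cv2.Rodrigues(np.array(p["rvec"],float))[0],np.array(p["tvec"],float).ravel()
def ray(c,uv):
    K,Rm,t=c;d=Rm.T@np.linalg.inv(K)@np.array([uv[0],uv[1],1.]);return -Rm.T@t,d/np.linalg.norm(d)
def onz(c,uv,z):
    o,d=ray(c,uv);return o+d*(z-o[2])/d[2]
def tri(c1,u1,c2,u2):
    o,d=ray(c1,u1);p,e=ray(c2,u2);A=np.c_[d,-e];s=np.linalg.lstsq(A,p-o,rcond=None)[0]
    a=o+s[0]*d;b=p+s[1]*e;return (a+b)/2,np.linalg.norm(a-b)
def proj(c,P):
    x=c[0]@(c[1]@np.array(P,float)+c[2]);return x[:2]/x[2]
E
python3 - <<'E'
from h import *
for n in("scene","top"):
    cv2.imwrite(f"pics/{n}0.png",vision.get_image(n)); c=cam(n); print(n,c[0].tolist(),(-c[1].T@c[2]).round(3),c[1].round(2).tolist())
print(readout.get_state())
E
```

```text
pics
scene [[394.1595323647294, 0.0, 315.0017107950062], [0.0, 394.1595323647294, 200.8056789956256], [0.0, 0.0, 1.0]] [1.246 0.181 0.903] [[-0.32, 0.95, -0.01], [0.69, 0.23, -0.69], [-0.65, -0.22, -0.73]]
top [[454.1170331969547, 0.0, 310.87226794138945], [0.0, 454.1170331969547, 205.77659914401792], [0.0, 0.0, 1.0]] [ 0.453 -0.041  1.536] [[-0.01, -1.0, 0.0], [-1.0, 0.01, -0.05], [0.05, -0.0, -1.0]]
{'clock': 0.1, 'qpos': array([-1.25198919e+00,  2.76551441e-01,  1.50600526e+00,  3.68525908e-05,
        1.36071310e+00, -1.21017473e-01]), 'qd': array([-0.0028629 , -0.00061601, -0.0034471 , -0.00038721,  0.00034492,
        0.00094538]), 'effort': array([ 1.08541662e-03, -4.17699194e+01, -2.46404493e+01, -1.96977958e-04,
        5.82134351e-03,  8.59533202e-06]), 'position': array([ 0.24467326, -0.51982561,  0.2305155 ]), 'ee_rot': array([-8.36257827e-04,  9.75917082e-01,  2.18140199e-01, -6.48658400e-05]), 'contact_force': array([-0.23295883, -0.39753288,  0.27472888]), 'moment': array([ 0.03480594,  0.04667175, -0.02646197]), 'gripper_force': 0.0, 'width': 0.08548702024230859}
```

View pics/scene0.png

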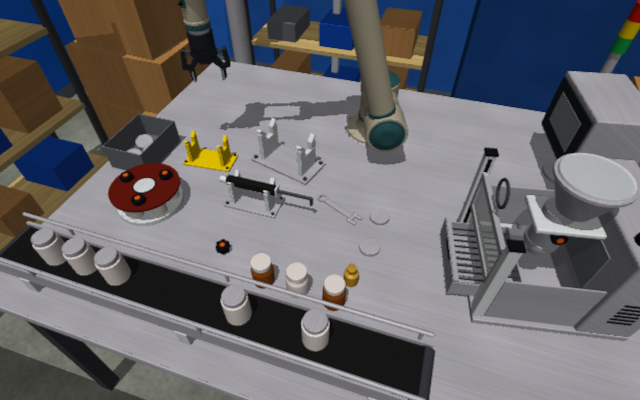

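View pics/top0.png

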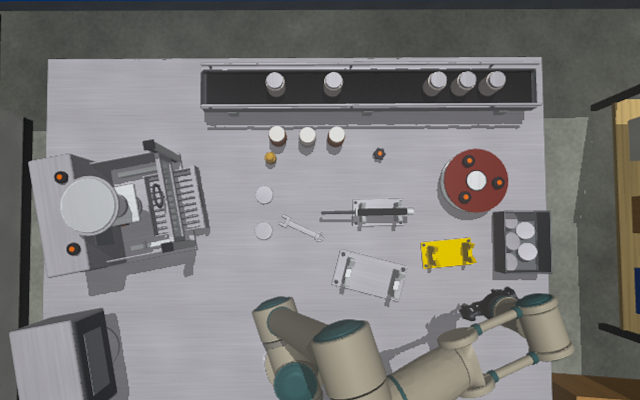

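The scene view shows the rod lying on a grey rest at (262,190), with the filler at right, its tray open at (465,255) and the ring at (503,193). 

There are three rest candidates in the top view:
- Small grey at (380,212), carrying the rod.
- Yellow at (448,253), excluded.
- Large grey at (370,277).

The small grey one fits. I'll confirm it in an enlarged crop.

```bash
python3 - <<'E'
from h import *
t=cv2.imread("pics/top0.png");s=cv2.imread("pics/scene0.png")
a=cv2.resize(t[190:310,310:480],None,fx=4.5,fy=4.5,interpolation=cv2.INTER_CUBIC)
cv2.imwrite("pics/c1.png",a)
b=cv2.resize(t[130:280,60:220],None,fx=2.5,fy=2.5,interpolation=cv2.INTER_CUBIC)
d=cv2.resize(s[140:300,430:570],None,fx=2.5,fy=2.5,interpolation=cv2.INTER_CUBIC)
o=np.zeros((400,750,3),np.uint8);o[:375,:400]=b;o[:400,400:750]=d
cv2.imwrite("pics/c2.png",o)
E
```

```text
(no output)
```

View pics/c1.png

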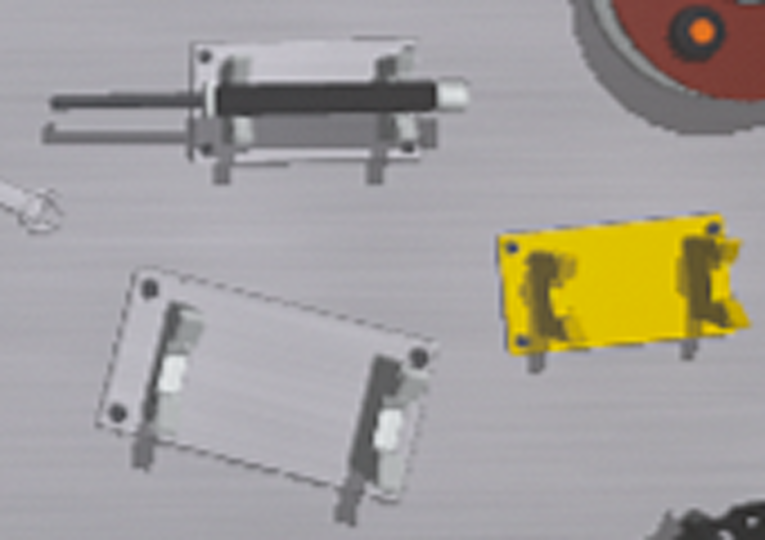

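View pics/c2.png

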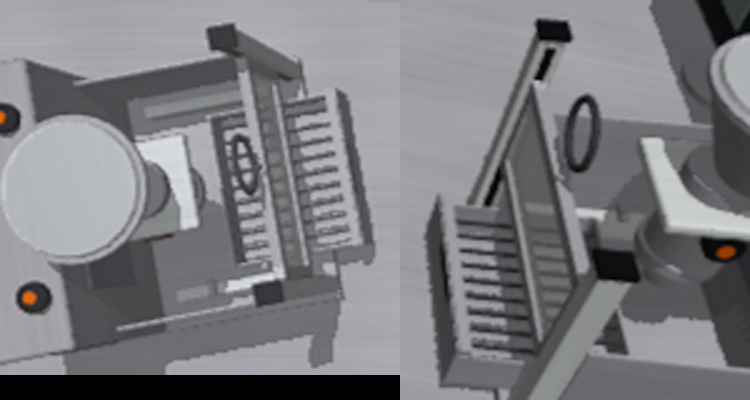

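The crop confirms it: the small grey rest holds the rod. In the crop the grip spans (215–437, 97) and the hook points left. The second crop shows black post caps at top pixels (149,145) and (167,247), the ring at (157,196), and the tray front's upper edge at about (196,167) to (208,233).

```bash
python3 - <<'E'
from h import *
t=cv2.imread("pics/top0.png");s=cv2.imread("pics/scene0.png")
T=cam("top");S=cam("scene")
def dark(im,x0,x1,y0,y1,th):
    m=(im[y0:y1,x0:x1].max(2)<th).astype(np.uint8)
    n,l,st,c=cv2.connectedComponentsWithStats(m);i=1+st[1:,4].argmax();return c[i]+[x0,y0],st[i],(l==i)
C=[]
for a,b in(((135,160,135,158),(480,505,143,162)),((158,180,238,255),(500,530,235,258))):
    u=dark(t,*a,60);v=dark(s,*b,60);P,e=tri(T,u[0],S,v[0]);C.append(P);print("cap",u[0],u[1][2:],v[0],v[1][2:],P.round(4),e.round(4),onz(T,u[0],.286).round(4),onz(S,v[0],.286).round(4))
M=(C[0]+C[1])/2;d=(C[1]-C[0])[:2];print("mid",M,np.linalg.norm(d),"dir",np.degrees(np.arctan2(*d[::-1])))
u=dark(t,150,166,180,212,75);v=dark(s,492,514,172,215,60);print("ring",u[0],u[1],v[0],v[1],*tri(T,u[0],S,v[0]))
g=dark(t,345,412,200,222,62);ys,xs=np.nonzero(g[2]);print("grip",g[0],g[1])
P=np.array([onz(T,(x+345,y+200),.09) for x,y in zip(xs,ys)]);c=P.mean(0);w,V=np.linalg.eigh(np.cov(P[:,:2].T));q=(P[:,:2]-c[:2])@V[:,1];print("grip",c,V[:,1],q.min(),q.max(),onz(T,g[0],.09))
for z,n,uv in((.075,"nose",(321.1,212.5)),(.075,"butt",(414,211.2)),(.0,"base",(352.2,199)),(0,"base",(402.5,198.8)),(0,"base",(352,225.5)),(0,"base",(402.7,225)),(.08,"trayA",(193.5,165.5)),(.08,"trayB",(207,233))):print(n,onz(T,uv,z).round(4))
g=dark(s,222,290,168,202,50);print("sgrip",g[0],g[1],onz(S,g[0],.085))
E
```

```text
cap [148.28 147.6 ] [13 10 25] [490.95 152.08] [ 14   9 100] [0.643  0.3179 0.4679] 0.0377 [0.6754 0.4023 0.286 ] [0.4039 0.3474 0.286 ]
cap [166.64516129 246.9516129 ] [11  9 62] [515.16475096 244.49425287] [ 23  18 261] [ 0.3883  0.4836 -0.0427] 0.0599 [0.401  0.3496 0.286 ] [0.682  0.3992 0.286 ]
mid [0.5156058  0.4007458  0.21262801] 0.30389360407181515 dir 146.9389546540523
ring [158.57692308 203.5       ] [ 5 18  8 10 26] [502.01408451 193.97887324] [  4   6  13  31 142] [0.52148789 0.38015271 0.26471839] 0.000888058500546274
grip [406.  211.5] [61 10  1  4  4]
grip [ 0.49951391 -0.35034412  0.09      ] [-0.99984931  0.01735977] -0.004784634726230612 0.004783982755062731 [ 0.4995135  -0.35034412  0.09      ]
nose [ 0.4988 -0.0801  0.075 ]
butt [ 0.5008 -0.3794  0.075 ]
base [ 0.5462 -0.1879  0.    ]
base [ 0.5456 -0.3585  0.    ]
base [ 0.4564 -0.1861  0.    ]
base [ 0.4568 -0.3577  0.    ]
trayA [0.6531 0.3295 0.08  ]
trayB [0.4359 0.2854 0.08  ]
sgrip [250.53206651 184.42992874] [  4   8  49  20 421] [ 0.50745546 -0.273149    0.085     ]
```

```bash
cat >> h.py <<'E'
def delta(pos,head):
    "tool-frame shift (mm) and turn (6deg units) to TCP pos, tool down, x_tool heading in deg"
    s=readout.get_state();q=s["ee_rot"];A=R.from_quat(np.r_[q[1:],q[0]])
    h=np.radians(head);x=np.array([np.cos(h),np.sin(h),0]);z=np.array([0,0,-1.]);B=R.from_matrix(np.c_[x,np.cross(z,x),z])
    d=np.array(pos)-s["position"]
    print("t",s["clock"],"turn",np.degrees((A.inv()*B).as_rotvec()).round(2)/6,"shift now",(A.inv().apply(d)*1e3).round(1),"after turn",(B.inv().apply(d)*1e3).round(1))
E
python3 - <<'E'
from h import *
T=cam("top");S=cam("scene")
print("ring",*tri(T,(157.2,196),S,(502.,194.)))
for z in(.28,.29,.3,.305):print(z,onz(T,(157.2,196),z).round(4),onz(S,(502,194),z).round(4))
for n,u,z in(("lid",(264,195),.011),("lid",(264,231),.011),("weight",(270,155),.06),("jar",(277,132),.085)):print(n,onz(T,u,z).round(3))
delta((.4995,-.25,.16),90.4)
E
```

```text
ring [0.54127836 0.37634614 0.28264827] 0.0025969872030642623
0.28 [0.5415 0.3786 0.28  ] [0.5388 0.3758 0.28  ]
0.29 [0.5408 0.3753 0.29  ] [0.5501 0.3727 0.29  ]
0.3 [0.5401 0.3719 0.3   ] [0.5615 0.3696 0.3   ]
0.305 [0.5397 0.3703 0.305 ] [0.5671 0.368  0.305 ]
lid [0.561 0.11  0.011]
lid [0.44  0.11  0.011]
weight [0.689 0.085 0.06 ]
jar [0.759 0.06  0.085]
t 0.1 turn [ -0.01333333  -0.01166667 -10.86666667] shift now [ 345.4 -135.5   70.8] after turn [268.  256.7  70.5]
```

```bash
python3 -m handwheel '[[[0,0,0],[0,0,-0.98],-1],[[0,0,0],[0,0,-0.98],-1],[[0,0,0],[0,0,-0.98],-1],[[0,0,0],[0,0,-0.98],-1],[[0,0,0],[0,0,-0.98],-1],[[0,0,0],[0,0,-0.98],-1],[[0,0,0],[0,0,-0.98],-1],[[0,0,0],[0,0,-0.98],-1],[[0,0,0],[0,0,-0.98],-1],[[0,0,0],[0,0,-0.98],-1],[[0,0,0],[0,0,-0.98],-1],[[0,0,0],[0,0,0],-1]]'; python3 -c "
from h import *
delta((.4995,-.25,.16),90.4)"
```

```text
clock: 1.6
position: [0.2447, -0.52, 0.2309]
ee_rot: [-0.0, 0.708, 0.706, 0.0]
contact_force: [0.3, 0.1, -0.2]
width: 0.0852
gripper_force: 0.0
t 1.6 turn [-0.00333333 -0.00833333 -0.09833333] shift now [270.8 253.9  71. ] after turn [268.3 256.7  70.9]
```

```bash
python3 -m handwheel '[[[33,32,0],[0,0,-0.1],-1],[[34,32,0],[0,0,0],-1],[[34,32,0],[0,0,0],-1],[[34,32,0],[0,0,0],-1],[[34,32,10],[0,0,0],-1],[[33,32,20],[0,0,0],-1],[[33,32,20],[0,0,0],-1],[[33,32,20],[0,0,0],-1],[[0,0,0],[0,0,0],-1],[[0,0,0],[0,0,0],-1]]' 30; python3 - <<'E'
from h import *
delta((.4995,-.25,.055),90.4)
c=cam("wrist");im=vision.get_image("wrist");cv2.imwrite("pics/w1.png",im)
for P in((.4995,-.2755,.09),(.4995,-.1955,.09),(.4995,-.085,.075)):print(proj(c,P))
E
```

```text
clock: 2.85
position: [0.4987, -0.2508, 0.1613]
ee_rot: [-0.0, 0.704, 0.71, -0.0]
contact_force: [0.5, -0.0, 0.3]
width: 0.0855
gripper_force: 0.0
t 2.85 turn [-0.00666667  0.005       0.01166667] shift now [  0.8   0.8 106.3] after turn [  0.8   0.8 106.3]
[314.30041309 239.92506749]
[315.25040766 129.17632826]
[316.80096719 -64.92914726]
```

View pics/w1.png

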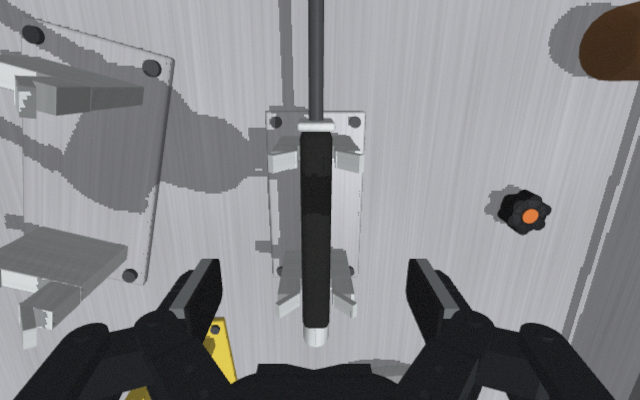

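The wrist view shows the grip bar from (316,131) to (316,327). My predicted front end was (315,129), so it agrees. I'll go down and grasp.

```bash
python3 -m handwheel '[[[1,1,30],[0,0,0],-1],[[0,0,30],[0,0,0],-1],[[0,0,30],[0,0,0],-1],[[0,0,16],[0,0,0],-1],[[0,0,0],[0,0,0],-1],[[0,0,0],[0,0,0],0.3],[[0,0,0],[0,0,0],0.6],[[0,0,0],[0,0,0],1],[[0,0,0],[0,0,0],1],[[0,0,0],[0,0,0],1],[[0,0,0],[0,0,0],1],[[0,0,0],[0,0,0],1],[[0,0,0],[0,0,0],1]]' 100
```

```text
clock: 4.53
position: [0.5004, -0.2497, 0.0561]
ee_rot: [0.001, 0.704, 0.71, 0.0]
contact_force: [-0.5, -0.1, 5.3]
width: 0.0208
gripper_force: 98.0
```

```bash
python3 -m handwheel '[[[0,0,-15],[0,0,0],1],[[0,0,-30],[0,0,0],1],[[0,0,-30],[0,0,0],1],[[0,0,-30],[0,0,0],1],[[0,0,0],[0,0,0],1]]' 120; python3 -c "
from h import *
delta((.5913,.1104,.16),101)"
```

```text
clock: 5.15
position: [0.5012, -0.2503, 0.1626]
ee_rot: [0.003, 0.704, 0.71, 0.001]
contact_force: [-0.5, -0.6, -3.9]
width: 0.0203
gripper_force: 117.4
t 5.15 turn [ 0.04        0.03166667 -1.75333333] shift now [360.   93.1   2. ] after turn [336.9 157.3   2.6]
```

```bash
python3 -m handwheel '[[[20,8,0],[0,0,0],1],[[40,10,0],[0,0,0],1],[[40,10,0],[0,0,0],1],[[40,10,0],[0,0,0],1],[[40,10,0],[0,0,-0.3],1],[[40,10,0],[0,0,-0.3],1],[[40,12,0],[0,0,-0.3],1],[[40,15,0],[0,0,-0.3],1],[[30,20,0],[0,0,-0.3],1],[[20,15,0],[0,0,-0.25],1],[[0,0,0],[0,0,0],1],[[0,0,0],[0,0,0],1]]'; python3 - <<'E'
from h import *
delta((.5913,.1104,.16),101)
for n in("scene","top"):
    cv2.imwrite(f"pics/{n}1.png",vision.get_image(n))
t=cv2.imread("pics/top1.png");s=cv2.imread("pics/scene1.png")
o=np.zeros((500,800,3),np.uint8)
o[:,:400]=cv2.resize(t[110:285,120:260],(400,500));o[:,400:]=cv2.resize(s[130:305,370:510],(400,500))
cv2.imwrite("pics/c3.png",o)
st=readout.get_state();h=np.radians(101);c=st["position"]+[0,0,.019]+.164*np.array([np.cos(h),np.sin(h),0]);print("corner exp",c,proj(cam("top"),c),proj(cam("scene"),c))
E
```

```text
clock: 6.65
position: [0.6013, 0.1071, 0.1594]
ee_rot: [-0.0, 0.636, 0.771, -0.001]
contact_force: [-0.5, -0.4, -2.5]
width: 0.0204
gripper_force: 117.5
t 6.65 turn [-0.02333333  0.00666667 -0.00666667] shift now [ 5.2 -9.2 -0.5] after turn [ 5.2 -9.2 -0.6]
corner exp [0.57018308 0.26773499 0.17900063] [205.63800238 188.44529565] [440.20067817 222.39063244]
```

View pics/c3.png

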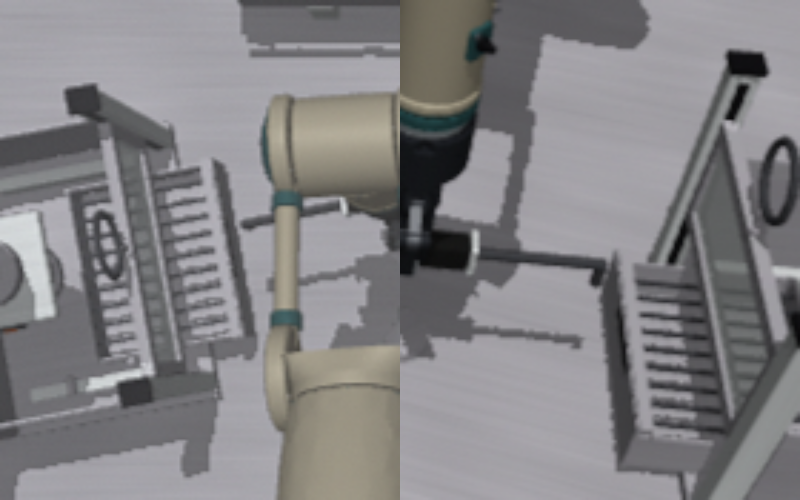

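The crop puts the hook corner at top (205.8,188.4) and scene (440,222.8). Both match the prediction within half a pixel, so the rod hasn't slipped. Next I'll line up and lower the rod.

```bash
python3 - <<'E'
from h import *
T=cam("top");a=onz(T,(195.3,166.7),.08);b=onz(T,(208.2,227.3),.08);d=a-b;m=(a+b)/2
h=np.degrees(np.arctan2(d[1],d[0]));print(a,b,m,np.linalg.norm(d),h)
x=np.array([-np.sin(np.radians(11.3)),np.cos(np.radians(11.3)),0]);y=np.array([-x[1],x[0],0])
F=np.array([.540,.376,0]);print("tray in filler",x@(m-F),y@(m-F))
P=F-(.105+.169)*x;P[2]=.043;delta(P,101.3)
E
```

```text
[0.64916212 0.32369262 0.08      ] [0.45402428 0.28166627 0.08      ] [0.5515932  0.30267945 0.08      ] 0.19961210580000652 12.154005165930595
tray in filler -0.0741708534542406 0.0029984200045945156
t 6.75 turn [-0.01166667  0.005      -0.065     ] shift now [  2.1  -7.4 117. ] after turn [  2.1  -7.5 117. ]
```

```bash
python3 -m handwheel '[[[0,-7,20],[0,0,-0.05],1],[[0,0,30],[0,0,0],1],[[0,0,35],[0,0,0],1],[[0,0,32],[0,0,0],1],[[0,0,0],[0,0,0],1],[[10,0,0],[0,0,0],1],[[10,0,0],[0,0,0],1],[[10,0,0],[0,0,0],1],[[10,0,0],[0,0,0],1],[[0,0,0],[0,0,0],1]]'; python3 -m handwheel '[[[10,0,0],[0,0,0],1],[[10,0,0],[0,0,0],1],[[10,0,0],[0,0,0],1],[[10,0,0],[0,0,0],1],[[0,0,0],[0,0,0],1]]'
```

```text
clock: 8.0
position: [0.5872, 0.1469, 0.0436]
ee_rot: [0.0, 0.634, 0.774, 0.0]
contact_force: [0.5, 0.2, -3.4]
width: 0.0207
gripper_force: 117.8
clock: 8.62
position: [0.579, 0.1863, 0.0432]
ee_rot: [-0.0, 0.634, 0.774, 0.0]
contact_force: [-0.3, 0.9, -2.6]
width: 0.0204
gripper_force: 117.9
```

```bash
python3 -m handwheel '[[[8,0,0],[0,0,0],1],[[8,0,0],[0,0,0],1]]'; python3 -m handwheel '[[[6,0,0],[0,0,0],1],[[5,0,0],[0,0,0],1]]';python3 -m handwheel '[[[4,0,0],[0,0,0],1]]';python3 -m handwheel '[[[2,0,0],[0,0,0],1]]' ; python3 -m handwheel '[[[2,0,0],[0,0,0],1]]'
```

```text
clock: 8.88
position: [0.5763, 0.2008, 0.0432]
ee_rot: [0.0, 0.634, 0.773, -0.0]
contact_force: [0.3, -1.7, -2.1]
width: 0.0201
gripper_force: 117.9
clock: 9.12
position: [0.5754, 0.2085, 0.0436]
ee_rot: [0.003, 0.633, 0.774, -0.002]
contact_force: [3.7, -14.6, -0.0]
width: 0.0205
gripper_force: 118.3
clock: 9.25
position: [0.5746, 0.2123, 0.0437]
ee_rot: [0.003, 0.633, 0.774, -0.002]
contact_force: [1.6, -10.5, -0.4]
width: 0.0206
gripper_force: 118.2
clock: 9.38
position: [0.5736, 0.2159, 0.0435]
ee_rot: [0.001, 0.634, 0.773, -0.001]
contact_force: [0.8, -3.2, -1.8]
width: 0.0207
gripper_force: 118.0
clock: 9.5
position: [0.5729, 0.2192, 0.0434]
ee_rot: [0.0, 0.634, 0.773, 0.0]
contact_force: [0.2, -1.1, -2.4]
width: 0.0203
gripper_force: 117.9
```

```bash
python3 -m handwheel '[[[2,0,0],[0,0,0],1],[[0,0,0],[0,0,0],1]]';python3 -m handwheel '[[[1.5,0,0],[0,0,0],1],[[0,0,0],[0,0,0],1]]'
```

```text
clock: 9.75
position: [0.573, 0.2198, 0.0435]
ee_rot: [0.002, 0.634, 0.774, -0.001]
contact_force: [1.9, -8.1, -1.5]
width: 0.0204
gripper_force: 118.1
clock: 10.0
position: [0.5731, 0.2198, 0.0437]
ee_rot: [0.002, 0.634, 0.774, -0.002]
contact_force: [2.9, -12.1, -0.4]
width: 0.0205
gripper_force: 118.2
```

The tray has snapped home: the force peaked, dropped, then met a hard stop. I'll back off and rise to ring height.

```bash
python3 -m handwheel '[[[-15,0,0],[0,0,0],1],[[-30,0,0],[0,0,0],1],[[-30,0,0],[0,0,0],1],[[-15,0,-10],[0,0,0],1],[[0,0,-30],[0,0,0],1],[[0,0,-40],[0,0,0],1],[[0,0,-40],[0,0,0],1],[[0,0,-40],[0,0,0],1],[[0,0,-40],[0,0,0],1],[[0,0,-30],[0,0,0],1],[[0,0,0],[0,0,0],1],[[0,0,0],[0,0,0],1]]'; python3 - <<'E'
from h import *
for n in("scene","top"):
    cv2.imwrite(f"pics/{n}2.png",vision.get_image(n))
t=cv2.imread("pics/top2.png");s=cv2.imread("pics/scene2.png")
o=np.zeros((500,800,3),np.uint8)
o[:,:400]=cv2.resize(t[150:250,130:210],(400,500),interpolation=cv2.INTER_CUBIC);o[:,400:]=cv2.resize(s[140:265,430:530],(400,500),interpolation=cv2.INTER_CUBIC)
cv2.imwrite("pics/c4.png",o)
st=readout.get_state();h=np.radians(101.3);c=st["position"]+[0,0,.019]+.164*np.array([np.cos(h),np.sin(h),0]);print("corner exp",c,proj(cam("top"),c),proj(cam("scene"),c))
delta((.540+.174*.196,.376-.174*.98,.274),101.3)
E
```

```text
clock: 11.5
position: [0.5886, 0.1349, 0.272]
ee_rot: [-0.001, 0.634, 0.773, -0.001]
contact_force: [0.1, -0.4, -2.9]
width: 0.0202
gripper_force: 118.1
corner exp [0.55632437 0.29549371 0.290248  ] [186.30059041 190.12855451] [465.06661174 188.05624768]
t 11.6 turn [-0.03666667 -0.00666667 -0.00166667] shift now [72.2 -0.2 -2.7] after turn [72.2 -0.2 -2.8]
```

View pics/c4.png

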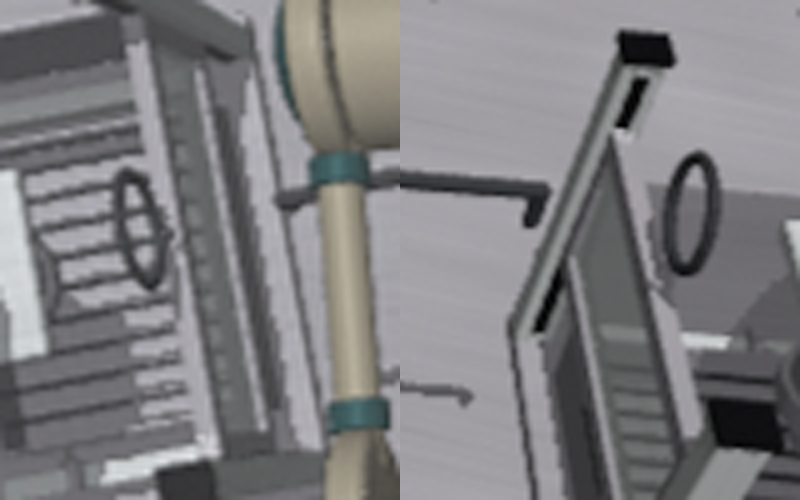

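```bash
python3 - <<'E'
from h import *
T=cam("top");S=cam("scene")
r,e=tri(T,(158,195.6),S,(502.9,193.2));print("ring",r,e)
c,e2=tri(T,(186.5,190.2),S,(465.2,186.5));print("corner",c,e2)
h=np.radians(101.3);x=np.array([np.cos(h),np.sin(h),0]);y=np.array([-x[1],x[0],0]);d=r-c;print("ring-corner in rod frame",x@d,y@d,d[2])
# wire/shank profile along v in scene and predicted shank points
s=cv2.imread("pics/scene2.png").max(2)
st=readout.get_state();g=st["position"]+[0,0,.019]
for k in(.09,.12,.15):
    u=proj(S,g+k*x);col=s[int(u[1])-8:int(u[1])+9,int(round(u[0]))].astype(int);print(u,int(u[1])-8,col)
E
```

```text
ring [0.54217168 0.37522637 0.28559767] 0.0013057499890755918
corner [0.55578132 0.29430323 0.29416574] 0.0007997643895989991
ring-corner in rod frame 0.08202116533776489 -0.002510766654267652 -0.008568070263711758
[430.83057871 185.27835175] 177 [168 169 169 168 168 135  81  69  60  44 128 164 169 169 169 170 168]
[444.64680844 186.39939426] 178 [164 166 167 169 169 146  88  68  62  46 108 158 169 169 169 169 168]
[458.54915336 187.52742412] 179 [164 163 166 169 170 145  88  67  62  47 110 159 169 168 168 170 171]
```

Ring and hook are measured; the ring is 82 mm ahead and 8.6 mm below the corner. The scene shows the shank straight and not slipped. I'll insert 100 mm, 3 mm higher.

```bash
python3 -m handwheel '[[[15,2,-3],[0,0,0],1],[[20,0,0],[0,0,0],1],[[15,0,0],[0,0,0],1],[[10,0,0],[0,0,0],1],[[0,0,0],[0,0,0],1]]'; python3 -m handwheel '[[[10,0,0],[0,0,0],1],[[10,0,0],[0,0,0],1]]'; python3 -m handwheel '[[[10,0,0],[0,0,0],1],[[10,0,0],[0,0,0],1],[[0,0,0],[0,0,0],1]]'; python3 - <<'E'
from h import *
for n in("scene","top"):
    cv2.imwrite(f"pics/{n}3.png",vision.get_image(n))
t=cv2.imread("pics/top3.png");s=cv2.imread("pics/scene3.png")
o=np.zeros((500,800,3),np.uint8)
o[:,:400]=cv2.resize(t[150:250,130:210],(400,500),interpolation=cv2.INTER_CUBIC);o[:,400:]=cv2.resize(s[140:265,430:530],(400,500),interpolation=cv2.INTER_CUBIC)
cv2.imwrite("pics/c5.png",o)
E
```

```text
clock: 12.22
position: [0.5795, 0.1948, 0.2762]
ee_rot: [0.0, 0.634, 0.774, -0.0]
contact_force: [0.3, -0.3, -2.8]
width: 0.0207
gripper_force: 118.0
clock: 12.48
position: [0.5759, 0.2137, 0.2763]
ee_rot: [0.0, 0.634, 0.773, 0.0]
contact_force: [0.5, 0.5, -3.0]
width: 0.0205
gripper_force: 118.0
clock: 12.85
position: [0.5718, 0.2339, 0.2762]
ee_rot: [-0.0, 0.634, 0.774, 0.0]
contact_force: [0.1, 0.0, -2.3]
width: 0.0204
gripper_force: 118.0
```

View pics/c5.png

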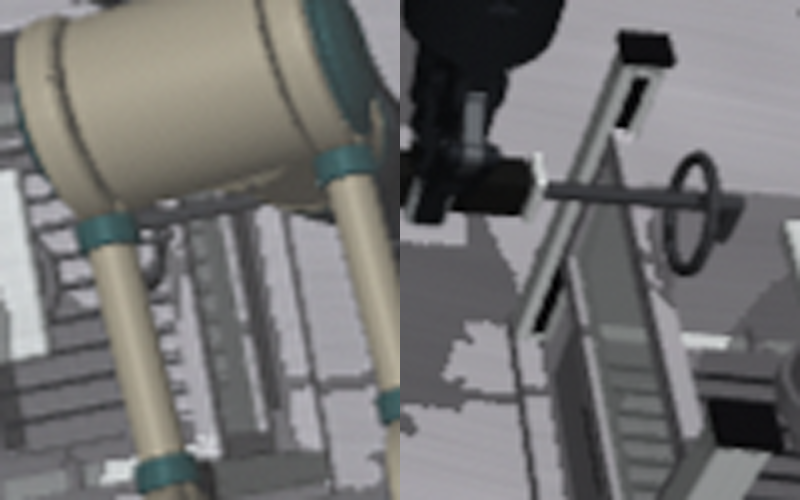

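The scene view shows the shank passing through the ring, with the corner behind it at crop (740,200) and no contact force. Now I'll lower it onto the wire and draw the guard down.

```bash
python3 -m handwheel '[[[0,0,10],[0,0,0],1],[[0,0,10],[0,0,0],1],[[0,0,8],[0,0,0],1],[[0,0,3],[0,0,0],1],[[0,0,0],[0,0,0],1],[[0,0,0],[0,0,0],1]]'; python3 -m handwheel '[[[0,0,4],[0,0,0],1],[[0,0,5],[0,0,0],1],[[0,0,5],[0,0,0],1]]'; python3 -m handwheel '[[[0,0,5],[0,0,0],1],[[0,0,5],[0,0,0],1],[[0,0,5],[0,0,0],1],[[0,0,5],[0,0,0],1]]'
```

```text
clock: 13.7
position: [0.5723, 0.2331, 0.2456]
ee_rot: [0.0, 0.634, 0.773, 0.0]
contact_force: [-0.8, 0.6, -3.0]
width: 0.0201
gripper_force: 118.0
clock: 14.08
position: [0.5724, 0.2332, 0.2316]
ee_rot: [0.0, 0.634, 0.773, 0.001]
contact_force: [0.2, -1.1, 0.9]
width: 0.0207
gripper_force: 118.3
clock: 14.58
position: [0.5722, 0.2331, 0.211]
ee_rot: [0.0, 0.634, 0.773, 0.0]
contact_force: [1.9, -0.9, 0.6]
width: 0.021
gripper_force: 118.4
```

```bash
python3 -m handwheel '[[[0,0,5],[0,0,0],1],[[0,0,5],[0,0,0],1],[[0,0,5],[0,0,0],1],[[0,0,5],[0,0,0],1],[[0,0,5],[0,0,0],1],[[0,0,5],[0,0,0],1],[[0,0,5],[0,0,0],1],[[0,0,5],[0,0,0],1]]'; python3 -m handwheel '[[[0,0,5],[0,0,0],1],[[0,0,5],[0,0,0],1]]'; python3 -m handwheel '[[[0,0,3],[0,0,0],1],[[0,0,0],[0,0,0],1]]'; python3 -m handwheel '[[[0,0,3],[0,0,0],1],[[0,0,0],[0,0,0],1]]'
```

```text
clock: 15.58
position: [0.572, 0.233, 0.171]
ee_rot: [0.0, 0.634, 0.773, -0.0]
contact_force: [0.5, 0.3, 0.2]
width: 0.0203
gripper_force: 118.4
clock: 15.82
position: [0.572, 0.233, 0.161]
ee_rot: [0.0, 0.634, 0.773, -0.0]
contact_force: [1.2, 1.3, 1.6]
width: 0.0206
gripper_force: 118.4
clock: 16.08
position: [0.5715, 0.2329, 0.1577]
ee_rot: [-0.0, 0.634, 0.773, -0.001]
contact_force: [0.4, 0.7, -1.6]
width: 0.0205
gripper_force: 118.2
clock: 16.32
position: [0.572, 0.233, 0.1559]
ee_rot: [0.0, 0.634, 0.773, 0.0]
contact_force: [-1.0, -0.9, 3.8]
width: 0.0201
gripper_force: 119.0
```

```bash
python3 -m handwheel '[[[0,0,3],[0,0,0],1],[[0,0,0],[0,0,0],1]]'; python3 -m handwheel '[[[0,0,2],[0,0,0],1],[[0,0,0],[0,0,0],1]]'; python3 - <<'E'
from h import *
for n in("scene","top"):
    cv2.imwrite(f"pics/{n}4.png",vision.get_image(n))
t=cv2.imread("pics/top4.png");s=cv2.imread("pics/scene4.png")
o=np.zeros((500,800,3),np.uint8)
o[:,:400]=cv2.resize(t[150:250,130:210],(400,500),interpolation=cv2.INTER_CUBIC);o[:,400:]=cv2.resize(s[140:265,430:530],(400,500),interpolation=cv2.INTER_CUBIC)
cv2.imwrite("pics/c6.png",o)
S=cam("scene");print("shut ring proj",proj(S,(.5412,.376,.2)))
E
```

```text
clock: 16.58
position: [0.5721, 0.2329, 0.1528]
ee_rot: [0.0, 0.634, 0.773, 0.0]
contact_force: [-1.7, -1.5, 5.8]
width: 0.0206
gripper_force: 119.1
clock: 16.82
position: [0.5719, 0.2329, 0.1503]
ee_rot: [0.0, 0.634, 0.773, -0.0]
contact_force: [-0.9, -1.7, 3.3]
width: 0.0205
gripper_force: 119.1
shut ring proj [490.55975415 218.60600079]
```

View pics/c6.png

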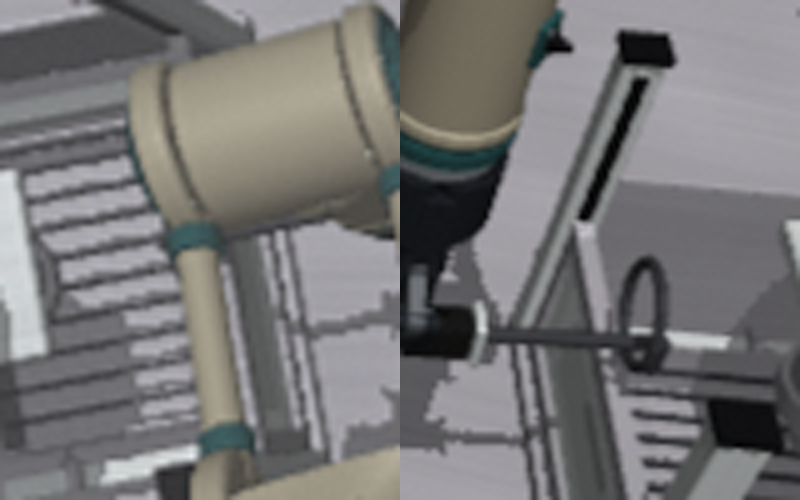

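The ring is at scene pixel (490.5,218) and the shut projection is (490.6,218.6), so the guard is down. Now I'll unhook by raising 34 mm and drawing straight back.

```bash
python3 -m handwheel '[[[0,0,-6],[0,0,0],1],[[0,0,-10],[0,0,0],1],[[0,0,-10],[0,0,0],1],[[0,0,-8],[0,0,0],1],[[0,0,0],[0,0,0],1],[[0,0,0],[0,0,0],1]]';  python3 - <<'E'
from h import *
S=cam("scene");s=vision.get_image("scene");cv2.imwrite("pics/scene5.png",s)
o=np.zeros((500,800,3),np.uint8)
o[:,:]=cv2.resize(s[160:260,420:580],(800,500),interpolation=cv2.INTER_CUBIC);cv2.imwrite("pics/c7.png",o)
E
```

```text
clock: 17.68
position: [0.5718, 0.2329, 0.1841]
ee_rot: [-0.0, 0.634, 0.773, -0.0]
contact_force: [-0.5, -0.6, -2.4]
width: 0.0209
gripper_force: 118.2
```

View pics/c7.png

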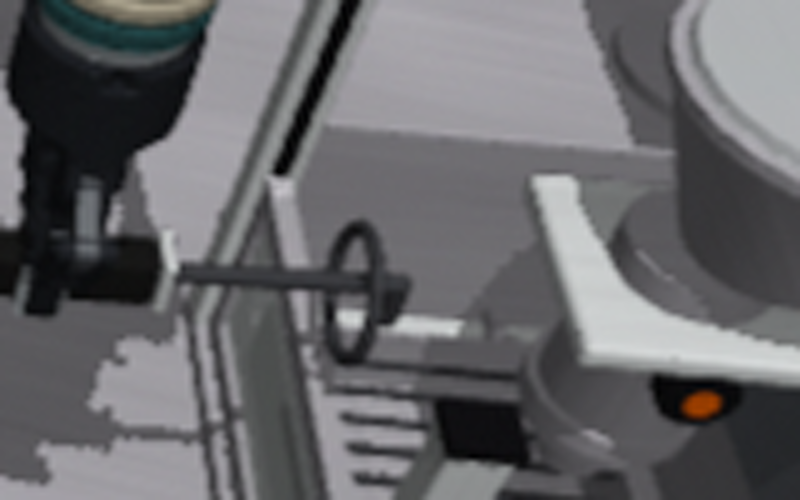

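The ring spans crop v 220–362 and the shank crosses at about 280, a little low of the insertion height. I'll raise 3 mm more and then withdraw.

```bash
python3 -m handwheel '[[[0,0,-3],[0,0,0],1],[[-8,0,0],[0,0,0],1],[[-10,0,0],[0,0,0],1],[[-10,0,0],[0,0,0],1]]';  python3 -m handwheel '[[[-15,0,0],[0,0,0],1],[[-20,0,0],[0,0,0],1],[[-30,0,0],[0,0,0],1],[[-20,0,0],[0,0,0],1],[[0,0,0],[0,0,0],1]]'; python3 - <<'E'
from h import *
S=cam("scene");T=cam("top");s=vision.get_image("scene");cv2.imwrite("pics/scene6.png",s);g0=s.max(2)
st=readout.get_state();h=np.radians(101.3);x=np.array([np.cos(h),np.sin(h),0]);g=st["position"]+[0,0,.019];c=g+.164*x
print(proj(S,c))
for k in(.09,.12,.15):
    u=proj(S,g+k*x);i=int(u[1])-10;col=g0[i:i+21,int(round(u[0]))].astype(int);d=np.nonzero(col<105)[0];print(u,i+d, "mm/px",.01/np.linalg.norm(proj(S,g+k*x+[0,0,.01])-u)*1e3)
delta((.4995,-.25,.16),90.4)
E
```

```text
clock: 18.23
position: [0.5776, 0.2045, 0.1872]
ee_rot: [0.0, 0.634, 0.773, -0.0]
contact_force: [-0.1, 0.1, -1.9]
width: 0.0205
gripper_force: 118.2
clock: 18.85
position: [0.5945, 0.1204, 0.1873]
ee_rot: [0.0, 0.635, 0.772, -0.0]
contact_force: [-0.0, 0.6, -2.6]
width: 0.0204
gripper_force: 118.2
[449.50293807 213.85907895]
[417.57914813 211.07531884] [208 209 210 211] mm/px 3.390976939350495
[430.46605557 212.19905944] [209 210 211 212] mm/px 3.3586230075943915
[443.4280919 213.3293513] [210 211 212 213] mm/px 3.322873905217387
t 18.9 turn [-1.66666667e-03 -6.66666667e-03  1.79500000e+00] shift now [-346.2 -164.9   27. ] after turn [-370.9  -97.3   27.3]
```

```bash
python3 -m handwheel '[[[-20,-5,0],[0,0,0],1],[[-35,-12,0],[0,0,0.2],1],[[-40,-12,0],[0,0,0.3],1],[[-40,-12,0],[0,0,0.3],1],[[-40,-12,0],[0,0,0.3],1],[[-40,-12,0],[0,0,0.3],1],[[-40,-12,0],[0,0,0.3],1],[[-40,-12,0],[0,0,0.1],1],[[-40,-12,0],[0,0,0],1],[[-20,-8,0],[0,0,0],1],[[0,0,0],[0,0,0],1],[[0,0,0],[0,0,0],1]]'; python3 -c "
from h import *
delta((.5003,-.2497,.1),90.4)"
```

```text
clock: 20.4
position: [0.5205, -0.2396, 0.1873]
ee_rot: [-0.0, 0.704, 0.71, 0.0]
contact_force: [-0.0, 0.5, -2.4]
width: 0.0201
gripper_force: 118.2
t 20.4 turn [ 0.00166667 -0.01166667  0.01833333] shift now [-10.  -20.3  87.3] after turn [-10.  -20.3  87.3]
```

```bash
python3 -m handwheel '[[[-10,-20,0],[0,0,0],1],[[0,0,0],[0,0,0],1],[[0,0,25],[0,0,0],1],[[0,0,25],[0,0,0],1],[[0,0,20],[0,0,0],1],[[0,0,0],[0,0,0],1]]'; python3 -c "
from h import *
delta((.5003,-.2497,.058),90.4)"
```

```text
clock: 21.15
position: [0.4995, -0.2497, 0.1159]
ee_rot: [-0.002, 0.704, 0.71, -0.0]
contact_force: [-0.1, -0.3, -2.1]
width: 0.0205
gripper_force: 118.2
t 21.15 turn [-0.02833333 -0.02166667  0.01666667] shift now [-0.1  1.  57.9] after turn [ 0.   0.8 57.9]
```

```bash
python3 -m handwheel '[[[0,1,15],[0,0,0],1],[[0,0,15],[0,0,0],1],[[0,0,10],[0,0,0],1],[[0,0,8],[0,0,0],1],[[0,0,5],[0,0,0],1],[[0,0,0],[0,0,0],1]]'; python3 -m handwheel '[[[0,0,4],[0,0,0],1],[[0,0,0],[0,0,0],1]]'
```

```text
clock: 21.9
position: [0.5014, -0.2509, 0.064]
ee_rot: [-0.0, 0.704, 0.71, -0.0]
contact_force: [0.3, -0.1, -2.4]
width: 0.0203
gripper_force: 118.2
clock: 22.15
position: [0.5015, -0.2509, 0.0603]
ee_rot: [-0.0, 0.704, 0.71, -0.0]
contact_force: [0.7, -0.6, -2.8]
width: 0.0204
gripper_force: 118.2
```

```bash
python3 -m handwheel '[[[0,0,3],[0,0,0],1],[[0,0,0],[0,0,0],1]]' 20; python3 -m handwheel '[[[0,0,0],[0,0,0],0.6],[[0,0,0],[0,0,0],0.4],[[0,0,0],[0,0,0],0],[[0,0,0],[0,0,0],-1],[[0,0,0],[0,0,0],-1],[[0,0,0],[0,0,0],-1],[[0,0,0],[0,0,0],-1],[[0,0,-20],[0,0,0],-1],[[0,0,-40],[0,0,0],-1],[[0,0,-45],[0,0,0],-1],[[0,0,0],[0,0,0],-1],[[0,0,0],[0,0,0],-1]]'; python3 - <<'E'
from h import *
im=vision.get_image("wrist");s=vision.get_image("scene");cv2.imwrite("pics/scene7.png",s)
o=np.zeros((480,800,3),np.uint8);o[:250,:400]=cv2.resize(im,(400,250));o[:,400:]=cv2.resize(s[160:232,205:265+60][:, :60] if 0 else s[155:227,220:320],(400,480))
o[250:,:400]=cv2.resize(s[140:255,400:600],(400,230));cv2.imwrite("pics/c8.png",o)
E
```

```text
clock: 22.4
position: [0.5019, -0.2509, 0.0589]
ee_rot: [0.001, 0.704, 0.71, 0.0]
contact_force: [-1.7, 3.0, 8.0]
width: 0.0204
gripper_force: 119.8
clock: 23.9
position: [0.5011, -0.2506, 0.1619]
ee_rot: [-0.0, 0.704, 0.71, -0.0]
contact_force: [-0.2, -0.7, -0.3]
width: 0.0857
gripper_force: 0.0
```

View pics/c8.png

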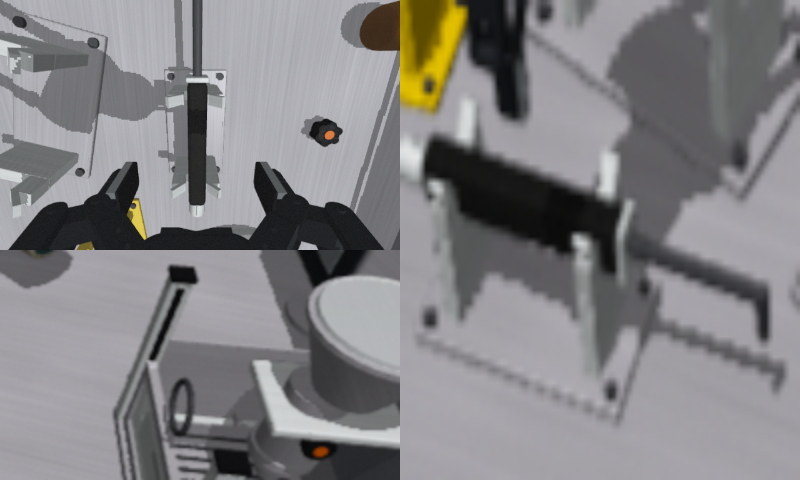

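The rod is back in both forks with the prong down, at crop (770,330). The guard is down and the tray closed. I'll do one numeric check of the seat against the first picture, then hand in.

```bash
python3 - <<'E'
from h import *
def f(n):
    s=cv2.imread(n)[170:206,222:314].max(2)<70;ys,xs=np.nonzero(s);p=np.polyfit(xs,ys,1);return xs.mean()+222,ys.mean()+170,p,xs.min()+222,xs.max()+222
a=f("pics/scene0.png");b=f("pics/scene7.png");print(a,b)
if abs(a[1]-b[1])<1.2 and abs(a[2][0]-b[2][0])<.03: print(manip.sign_off())
E
```

```text
(np.float64(258.0126126126126), np.float64(186.5027027027027), array([0.2229345 , 8.47424908]), np.int64(226), np.int64(312)) (np.float64(257.386404293381), np.float64(186.26833631484794), array([0.21853702, 8.53509696]), np.int64(226), np.int64(311))
the job is handed in; nothing more can be done
None
```

The job is handed in at about 24 s of the 64 s allowed, and the judge's verdict was not shown: the tray is snapped home, the guard is drawn fully down by the hook, and the rod lies prong down in both forks of its rest.

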